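# Slide the card-index tray between the book stacks

## Task

Push the wooden card-index tray along the shelf top, through the narrow gap between the two strapped stacks of books, until it lies wholly on the yellow sheet behind them, square with the sheet. Only push it - it must never be lifted or tipped - and leave the date stamp, the glue stick and the roll of tape where they are. When the tray is there, take the hand away.

Things in the scene. Friction and masses are not known exactly. Their poses are not given: they have to be found in the camera images.
- tray: Loose wooden card-index tray full of cards, solid: 130 mm long (x), 100 wide (y), 50 high, vertical sides, upright edges rounded 5 mm, 0.45-0.85 kg; too wide to grasp. Origin: centre of its underside. x points away from the end with the brass label frame, towards the gap (turned up to 0.35 rad). Starts 60 mm or more short of the stacks, up to 35 mm off the gap's middle line to either side.
- gate: Two fixed strapped stacks of books, each 110 mm along x, 150 along y, 42 high; the gap between is 108 mm wide. Origin: middle of the gap, on the shelf top (z = 0). x: the way the tray goes through, towards the yellow sheet (world +y within 0.16 rad); y: across the gap. Inner faces at y = +54 and -54 mm, near and far faces at x = -55 and +55 mm.
- sheet (a point): Centre of the yellow sheet, a fixed flat marking on the shelf top that things slide onto freely (1 mm, no step felt), 200 mm along the gate's x, 170 mm along its y. It lies 170 mm from the gate's origin along the gate's x; same axes as the gate. The centred tray has 35 mm to spare on every side.
- stamp: Bystander: date stamp, wooden foot 45 x 30 mm with a turned handle, 61 mm high. Origin: centre of its underside.
- gluestick: Bystander: white upright glue stick, 28 mm in diameter, 75 mm high. Origin: centre of its underside.
- tape: Bystander: brown roll of tape lying flat, 90 mm outside and 70 mm inside diameter, 24 mm high. Origin: centre of its underside.
There are look-alikes about, which are no part of the job. Several things look just like the tray: the one meant starts farthest to the robot's left.

How it is judged:
By the outcome, as a careful person would: the job done as asked, in the order asked, and still so for the second after the job is handed in, with the robot touching nothing.
It also fails if it takes over 67 s, if anything falls off the work surface, if the arm or the gripper's body presses on something with over 40 N, if the wrist force passes 120 N, or if a joint passes its speed limit or range.

## Robot

A 6-joint arm with a two-finger parallel gripper is mounted at the origin on the work surface. World frame = base frame: x ahead of the robot, y to its left, z up, the work surface at z = 0. Lengths are in mm, angles in rad, forces in N, time in s.
With the tool pointing down it reaches from about 350 to 775 mm from the base axis. Payload 7.3 kg.
Tool frame: the origin (TCP) lies midway between the tips of the shut fingers; the grasp point (between the pads) lies 19 mm behind it; x points along the fingers, y is the direction in which the jaws open and shut, and the axes are right-handed (so a half turn about x gives the same grasp; the last joint's range is limited). The gripper opens to 92 mm and grips with 3 to 60 N. Pads are 19 mm wide; open, the fingers measure 130 mm over their backs; the gripper's body (75 mm by 190 mm) begins 47 mm behind the grasp point.
Start: joints at [-0.146, 0.342, 1.524, -0, 1.275, -0.146], TCP at [525.019, 0.019, 226.741] pointing down, gripper open.
Joint ranges: [-2.53, 2.53], [-0.77, 2.02], [0.04, 2.7], [-1, 4.14], [0.28, 2.66], [-3.11, 3.11]. Speed limits (rad/s): [2.57, 2.57, 3.14, 3.14, 3.14, 3.14].

## Interface

Orientations are given as [roll, pitch, yaw] about the fixed x, y, z axes, in that order (R = Rz(yaw) Ry(pitch) Rx(roll)).
In Python, from plant import bot gives the robot as it stands. The module is installed in compiled form; this text tells all that it offers.
- The arm moves only by the shell command python3 -m handwheel 'ROWS' [OPENING]. ROWS is JSON, a list that holds one entry, the list of rows, each a list of 4 numbers: the shift along the tool's x, y, z in cm, then the turn about the tool's x in rad. A call has 1 to 8 rows; each row shifts and turns the commanded pose from where the row before left it, along the tool's axes as they then stand; what a row does not reach is not made up. A row lasts 1/12 s, in which the tool goes at most 41.7 mm and 7.16 degrees, less where a joint would pass 70% of its speed; a pose out of reach is approached as far as the arm can. A call is refused whole if a number of a shift passes 4.17 or a number of a turn 0.125, either way. A call with a gripper value outside its range is refused whole. OPENING is the opening, from 0 (shut) to 1 (fully open), set as the call begins (- or left out, the last holds). The fingers move at their own pace and stop on an object; the grip force is fixed at half the most. Time passes only in rows, so rows that do not move let the fingers close. It gives the time, the measured TCP pose, the force and the opening at its end, in the units of the state.
- bot.get_obs(): the state, without advancing time (a new reading comes with each control period).
- bot.capture(name): name is "scene" or "side" or "wrist"; returns (picture, depth): 480x640x3 uint8, red, green, blue; 480x640 float32, mm along the optical axis (not along the pixel's ray), 0 where there is no reading.
- bot.camera_model(name): a dict with "fx", "fy", "cx", "cy" (pixels), "dist_coeffs" ([k1, k2, p1, p2, k3] as OpenCV has them; the pictures are not rectified), "position" and "rotation" of the camera in the world. Camera axes: x right, y down, z forward; pixel columns grow to the right and rows downward; lengths in mm; the calibration is good to about 2 mm. A picture is of the moment at which its call begins: read the wrist's pose just before it. camera_model takes no time and is no camera call; for the wrist camera it gives the pose at the moment of the call.
- bot.close_job(): hands the job in, once; it reports no verdict.
Trained networks look in the newest picture that a camera, given by its name, has taken for a name from the list of things; names that differ only in an ending like _2 or _b are one class to them, and where a whole thing is asked for, a point or a joint stands for the part that bears it (a point fixed in the world has none). Each returns a list of dicts, best first, with "conf" (0 to 1); they miss things now and then, are a little off and sometimes report something else, mostly with a low value. They report only what shows in the picture. A call takes as long as a camera call. They do not tell look-alikes from the thing itself.
- bot.find_in(camera, label): "bbox" ([left, top, width, height] in pixels, round what is visible of it).
- bot.spot_point(camera, label): "point" ([column, row] in pixels: a listed point, or the origin of a listed thing).
The state is a dict: "time": time; "joint_positions": joint angles; "dq": joint speeds; "tau": joint torques, N m; "tool_pos": TCP position; "tcp_rot": TCP orientation; "contact_force": force on the tool from outside, world axes, zero at the start; "moment": the same for the moment, N m; "grip_width": finger opening in mm.
Only numpy, scipy, OpenCV 4.12 (cv2) and the standard library are available. Lean on these libraries where they do the work, as an engineer would, in place of code of your own. Each camera call takes 0.05 s, during which the arm holds its last target.

## Working session

There is one attempt and no reset: what is moved stays moved. The work goes in short steps, Python scripts to look and compute and a shell command to move; the robot and the scene stay as the last step left them, time stands still between calls to the robot, and variables do not carry over. Pictures are saved under pics/ and viewed, and the job is handed in when it is done.

```bash
mkdir -p pics
cat > h.py <<'E'
import numpy as np, cv2
from plant import bot
def cam(n):
    m=bot.camera_model(n); K=np.array([[m['fx'],0,m['cx']],[0,m['fy'],m['cy']],[0,0,1.]])
    R=np.array(m['rotation'],float)
    if R.shape!=(3,3):
        print('rot',R)
    return K,np.array(m['dist_coeffs'],float),np.array(m['position'],float),R
def ray(n,px):
    K,d,p,R=cam(n)
    u=cv2.undistortPoints(np.array(px,float).reshape(-1,1,2),K,d).reshape(-1,2)
    return p,(R@np.c_[u,np.ones(len(u))].T).T
def onz(n,px,z):
    p,r=ray(n,px); t=(z-p[2])/r[:,2]; return p+r*t[:,None]
def proj(n,P):
    K,d,p,R=cam(n)
    rv,_=cv2.Rodrigues(R.T); return cv2.projectPoints(np.array(P,float).reshape(-1,1,3),rv,-R.T@p,K,d)[0].reshape(-1,2)
E
python3 - <<'E'
from h import *
print(bot.get_obs())
for n in ['scene','side','wrist']:
    a,d=bot.capture(n); cv2.imwrite(f'pics/{n}0.png',a[:,:,::-1]); np.save(f'{n}d0.npy',d); print(n,bot.camera_model(n))
    if n!='wrist':
        for l in ['tray','gate','stamp','gluestick','tape']: print(l,bot.find_in(n,l))
        for l in ['tray','gate','sheet']: print(l,bot.spot_point(n,l))
E
```

```text
{'time': 0.0, 'joint_positions': array([-1.45999358e-01,  3.42727073e-01,  1.52502554e+00,  8.92188377e-07,
        1.27541247e+00, -1.45995540e-01]), 'dq': array([ 0.00015272,  0.00039787,  0.00010037, -0.00171348, -0.00180662,
       -0.00044681]), 'tau': array([ 7.61924657e-04, -4.31245601e+01, -2.44219762e+01,  7.17750052e-02,
        5.59406646e-02, -1.04314388e-04]), 'tool_pos': array([5.24584145e+02, 8.40196009e-02, 2.26039741e+02]), 'tcp_rot': array([-1.71733443,  1.5692239 ,  2.99505047]), 'contact_force': array([-0.27872472,  0.34890951,  0.35198197]), 'moment': array([ 0.01443434,  0.05316294, -0.01165765]), 'grip_width': 91.73769666515975}
scene {'fx': 475.88318850672437, 'fy': 475.88318850672437, 'cx': 312.914363475817, 'cy': 238.79355976637072, 'dist_coeffs': array([-0.00277926,  0.        ,  0.        ,  0.        ,  0.        ]), 'position': array([902.22127559, 707.52777753, 564.83954495]), 'rotation': array([-2.1790689 , -0.0203794 ,  2.67699768])}
tray [{'bbox': [133.3, 159.7, 73.8, 50.9], 'conf': 0.93}, {'bbox': [242.0, 158.2, 56.2, 47.1], 'conf': 0.83}, {'bbox': 
[... 1069 characters left out ...]
81}]
tape [{'bbox': [302.8, 161.2, 33.7, 28.8], 'conf': 0.83}]
tray [{'point': [361.5, 410.3], 'conf': 0.85}, {'point': [400.8, 309.9], 'conf': 0.63}, {'point': [496.0, 279.6], 'conf': 0.57}]
gate [{'point': [314.3, 243.9], 'conf': 0.81}, {'point': [267.5, 208.7], 'conf': 0.5}]
sheet [{'point': [266.5, 208.4], 'conf': 0.6}, {'point': [203.6, 239.5], 'conf': 0.54}]
wrist {'fx': 345.48769370163694, 'fy': 345.48769370163694, 'cx': 318.4489058294833, 'cy': 237.12087710970863, 'dist_coeffs': array([-0.01153673,  0.        ,  0.        ,  0.        ,  0.        ]), 'position': array([523.98177427,  85.35730002, 384.16260058]), 'rotation': array([ 2.82739683e+00,  4.41862069e-04, -2.14373601e-04])}
```

View pics/scene0.png

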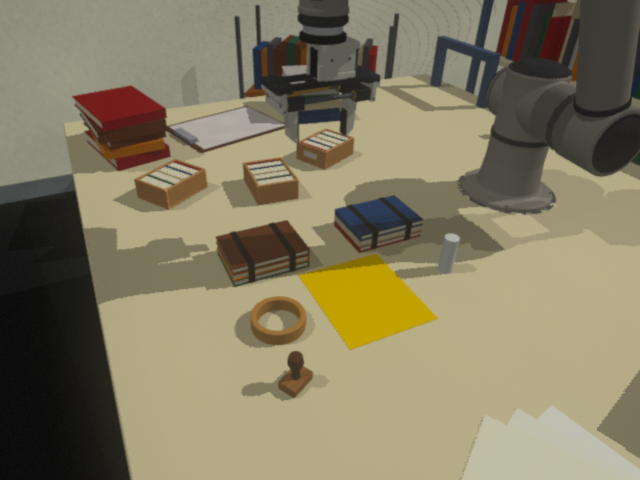

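View pics/side0.png

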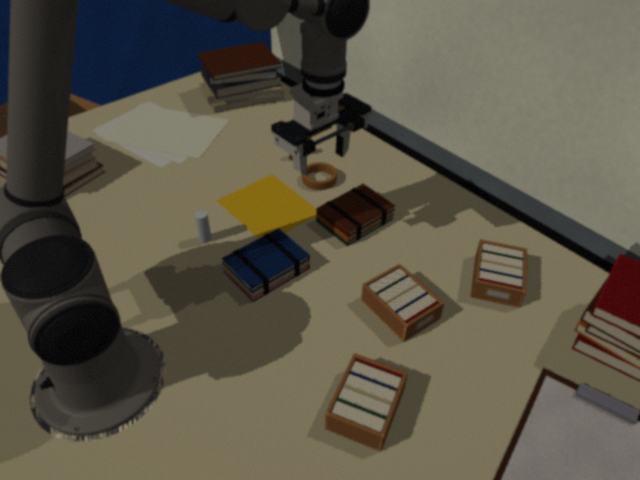

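View pics/wrist0.png

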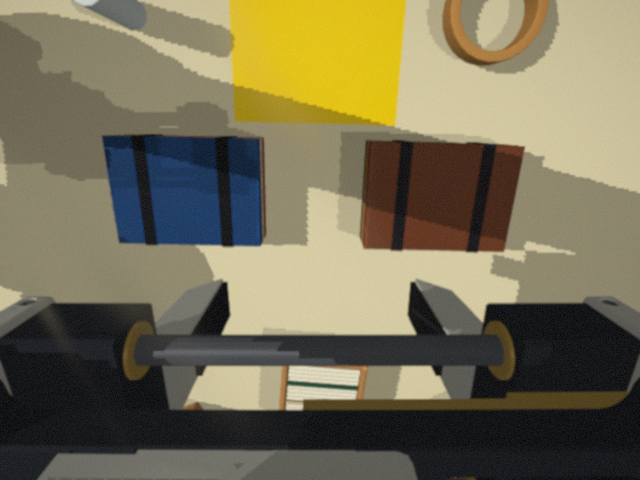

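```bash
sed -i "s/    R=np.array(m\['rotation'\],float)/    from scipy.spatial.transform import Rotation as Q\n    R=Q.from_euler('xyz',m['rotation']).as_matrix()/" h.py
python3 - <<'E'
from h import *
for n in ['scene','side']:
    K,d,p,R=cam(n); print(n,R.round(3).tolist())
print('scene trays',onz('scene',[[325.8,153.9],[172.3,191.4],[270,191.1]],0).round(0))
print('scene sheet',onz('scene',[[364.9,294.6]],0).round(0))
print('side trays',onz('side',[[361.5,410.3],[400.8,309.9],[496,279.6]],0).round(0))
print('side gate,sheet',onz('side',[[314.3,243.9],[266.5,208.4]],0).round(0))
E
```

```text
scene [[-0.894, 0.241, -0.378], [0.448, 0.518, -0.728], [0.02, -0.82, -0.571]]
side [[0.747, -0.438, 0.5], [-0.665, -0.511, 0.544], [0.017, -0.739, -0.673]]
scene trays [[ 310. -369.    0.]
 [ 745. -332.    0.]
 [ 532. -237.    0.]]
scene sheet [[522. 182.   0.]]
side trays [[ 311. -351.    0.]
 [ 527. -245.    0.]
 [ 743. -323.    0.]]
side gate,sheet [[522.  12.   0.]
 [516. 181.   0.]]
```

Look-alikes: the scene shows three trays, at pixels (270,190) → (532,-237), (325,154) → (310,-369) and (172,191) → (745,-332). The farthest to the robot's left (largest y) is the one at (270,190), which also has its label end facing away from the gap. I'll confirm it in a crop and measure from depth.

```bash
cat >> h.py <<'E'
def cloud(n,d,step=1):
    v,u=np.mgrid[0:480:step,0:640:step]; z=d[v,u].ravel()
    K,dc,p,R=cam(n)
    x=cv2.undistortPoints(np.c_[u.ravel(),v.ravel()].astype(float).reshape(-1,1,2),K,dc).reshape(-1,2)
    P=(R@(np.c_[x,np.ones(len(x))]*z[:,None]).T).T+p
    P[z<=0]=np.nan
    return P
def rect(P):
    (c,s,a)=cv2.minAreaRect(P[:,:2].astype(np.float32)); return np.round(c,1),np.round(s,1),round(a,2)
E
python3 - <<'E'
from h import *
s=cv2.imread('pics/scene0.png'); w=cv2.imread('pics/side0.png')
a=cv2.resize(s[120:240,110:380],None,fx=2.9,fy=2.9); b=cv2.resize(w[230:460,310:540],None,fx=2.2,fy=2.2)[:240]
cv2.imwrite('pics/crop.png',a); cv2.imwrite('pics/crop2.png',cv2.resize(w[235:350,340:540],None,fx=4,fy=4))
for n in ['scene','side','wrist']:
    P=cloud(n,np.load(f'{n}d0.npy'))
    f=P[(abs(P[:,2])<12)&(P[:,0]>350)&(P[:,0]<750)&(abs(P[:,1])<350)]; print(n,'table z med',np.median(f[:,2]).round(1),f[:,2].std().round(1))
    for nm,(x0,x1,y0,y1,z0,z1) in dict(tray=(450,630,-330,-130,44,60),L=(360,480,-80,100,36,52),Rr=(560,720,-80,100,36,52)).items():
        q=P[(P[:,0]>x0)&(P[:,0]<x1)&(P[:,1]>y0)&(P[:,1]<y1)&(P[:,2]>z0)&(P[:,2]<z1)]
        if len(q)>30: print(n,nm,len(q),np.median(q[:,2]).round(1),rect(q))
E
```

```text
scene table z med 2.4 1.6
scene tray 1228 50.5 (array([ 530.4, -242. ]), array([136. , 100.5]), 84.76)
scene L 1675 44.2 (array([414.5,  17.4]), array([114.4, 110.6]), 89.1)
scene Rr 2752 44.4 (array([648.9,  12.8]), array([114.3, 144.8]), 87.85)
side table z med 0.1 2.1
side tray 2653 47.8 (array([ 526.6, -243.4]), array([132.1, 104.8]), 85.22)
side L 1849 42.1 (array([413.2,  17.6]), array([116. , 106.6]), 89.7)
side Rr 2013 42.0 (array([645.6,  12.5]), array([115.4, 150.3]), 89.04)
wrist table z med -0.3 1.2
wrist tray 2996 46.8 (array([ 528. , -213.8]), array([105.4,  67.4]), 0.24)
wrist L 11250 41.7 (array([411.9,  19. ]), array([111.9, 105. ]), 89.2)
wrist Rr 15673 41.6 (array([646.6,  13.5]), array([111.5, 148.7]), 88.77)
```

View pics/crop2.png

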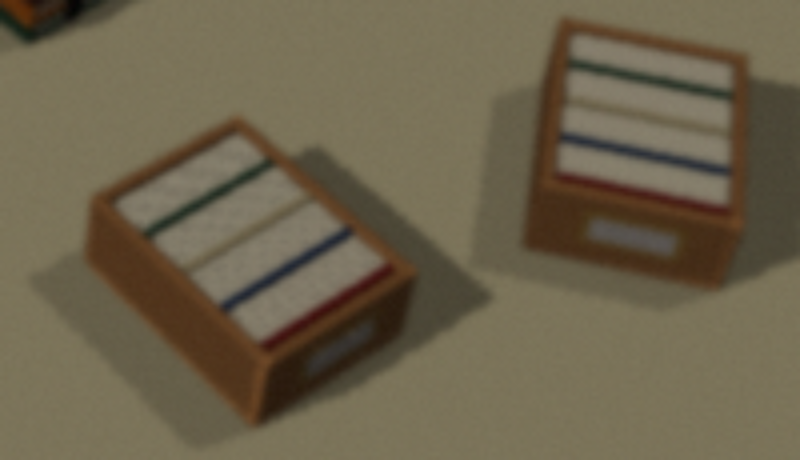

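```bash
cat >> h.py <<'E'
from scipy.spatial.transform import Rotation as Q
def tcp():
    o=bot.get_obs(); return o['tool_pos'],Q.from_euler('xyz',o['tcp_rot']).as_matrix(),o
E
python3 - <<'E'
from h import *
p,R,o=tcp(); print(R.round(3))
P=cloud('wrist',np.load('wristd0.npy'))
for nm,(x0,x1,y0,y1,z0,z1) in dict(L=(320,500,-80,100,37,52),Rr=(540,720,-80,100,37,52)).items():
    q=P[(P[:,0]>x0)&(P[:,0]<x1)&(P[:,1]>y0)&(P[:,1]<y1)&(P[:,2]>z0)&(P[:,2]<z1)]
    print(rect(q))
# sheet yellow
im=cv2.imread('pics/wrist0.png'); 
im=cv2.imread('pics/scene0.png'); hsv=cv2.cvtColor(im,cv2.COLOR_BGR2HSV)
m=cv2.inRange(hsv,(20,220,150),(32,255,255)); m=cv2.morphologyEx(m,cv2.MORPH_OPEN,np.ones((5,5)))
c=max(cv2.findContours(m,0,2)[0],key=cv2.contourArea).reshape(-1,2); print(rect(onz('scene',c,1)))
E
```

```text
[[ 0.  1.  0.]
 [-0.  0. -1.]
 [-1.  0.  0.]]
(array([391.3,  19.8]), array([111.9, 145.3]), 88.52)
(array([646.6,  13.5]), array([111.5, 148.7]), 88.77)
(array([525. , 184.3]), array([197.8, 167.7]), 88.32)
```

```bash
python3 -m handwheel '[[[1,0,4.1,0],[1,0,4.1,0],[1,0,4.1,0],[1,0,4.1,0],[0.5,0,4.1,0],[0,0,4.1,0],[0,0,4.1,0],[0,0,4.1,0]]]' 0.5
python3 -m handwheel '[[[0,0,4,0],[0,0,2,0],[0,0,0,0],[0,0,0,0],[0,0,0,0]]]'
python3 - <<'E'
from h import *
n='wrist'
a,d=bot.capture(n); cv2.imwrite('pics/wrist1.png',a[:,:,::-1]); np.save('wristd1.npy',d)
p,R,o=tcp(); print(p,R.round(3),o['grip_width'],o['time'])
P=cloud('wrist',d)
for nm,(x0,x1,y0,y1,z0,z1) in dict(tray=(430,650,-340,-120,43,60),L=(320,500,-80,100,37,52),Rr=(540,720,-80,100,37,52)).items():
    q=P[(P[:,0]>x0)&(P[:,0]<x1)&(P[:,1]>y0)&(P[:,1]<y1)&(P[:,2]>z0)&(P[:,2]<z1)]
    print(nm,len(q),np.median(q[:,2]),rect(q))
E
```

```text
time: 1.62
tool_pos: [524.6, -327.9, 182.1]
tcp_rot: [-3.088, 1.571, 1.624]
contact_force: [1.7, 0.2, -1.0]
grip_width: 47.1
time: 2.03
tool_pos: [525.0, -384.9, 182.0]
tcp_rot: [-2.802, 1.57, 1.911]
contact_force: [0.5, -0.5, -0.8]
grip_width: 45.7
[ 525.23597735 -384.46005175  182.22767295] [[-0.     1.     0.001]
 [ 0.001  0.001 -1.   ]
 [-1.    -0.    -0.001]] 45.780417017242904 2.0833
tray 16759 47.17954187641391 (array([ 524.1, -256.3]), array([ 98.5, 100.8]), 84.57)
L 0 nan (array([0., 0.]), array([0., 0.]), 0.0)
Rr 0 nan (array([0., 0.]), array([0., 0.]), 0.0)
  return _methods._mean(a, axis=axis, dtype=dtype,
  ret = ret.dtype.type(ret / rcount)
```

View pics/wrist1.png

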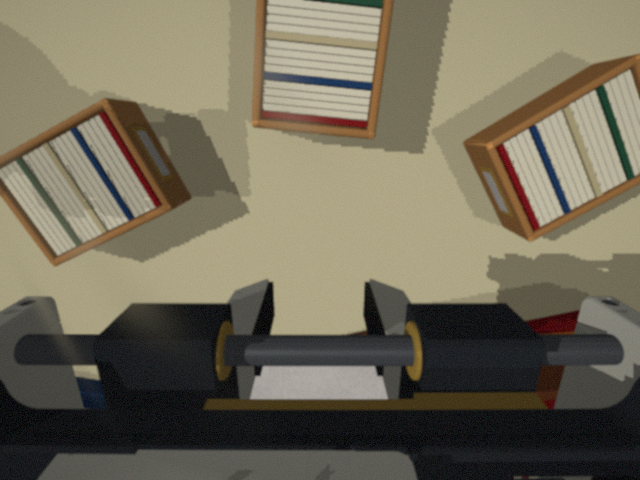

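The picture shows the target tray at top centre (255–390, 0–135). Its rear edge runs (253,125)–(375,135). The two look-alikes are at (95,180) and (560,150).

The tray is about 14 mm right of the gap line and turned about 4° from the gate. I'll square and centre it first with a two-finger push on its right side, then push it straight through.

```bash
python3 -m handwheel '[[[0,2.5,-3.5,-0.12],[0,2.5,-3.5,-0.12],[0,2.5,-3.5,0],[0,2.6,-3.5,0],[0,0,0,0.12],[0,0,0,0.12]]]'
python3 -m handwheel '[[[0,0,0,-0.12],[0,0,0,-0.12],[0,0,0,-0.12],[0,0,0,-0.12],[0,0,0,-0.12],[0,0,0,-0.12],[0,0,0,-0.12],[0,0,0,-0.12]]]'
python3 -m handwheel '[[[0,0,0,-0.12],[0,0,0,-0.12],[0,0,0,-0.12],[0,0,0,-0.12],[0,0,0,-0.106],[0,0,0,0],[0,0,0,0]]]'
cat > st.py <<'E'
from h import *
O=np.array([518,16.65]); E=np.array([0.0246,0.9997]); Rr=np.array([0.9997,-0.0246])
def st():
    p,R,o=tcp(); d=p[:2]-O
    print('t',round(o['time'],2),'tcp',p.round(1),'gate s,r',(d@E).round(1),(d@Rr).round(1),'F',np.round(o['contact_force'],1),'tooly ang-88.6|0',np.degrees(np.arctan2(R[1,1],R[0,1])).round(2),'w',round(o['grip_width'],1),'q6',round(o['joint_positions'][5],2))
if __name__=='__main__': st()
E
python3 st.py
python3 - <<'E'
from h import *
P=cloud('scene',np.load('scened0.npy'))
q=P[(P[:,0]>600)&(P[:,0]<850)&(P[:,1]>-460)&(P[:,1]<-200)&(P[:,2]>20)&(P[:,2]<60)]
print(q[:,:2].min(0), rect(q), cv2.boxPoints(cv2.minAreaRect(q[:,:2].astype(np.float32))))
E
```

```text
time: 2.58
tool_pos: [602.0, -233.4, 182.9]
tcp_rot: [2.088, 1.57, 0.519]
contact_force: [-0.2, -0.7, 0.6]
grip_width: 46.3
time: 3.25
tool_pos: [601.0, -236.4, 182.8]
tcp_rot: [0.872, 1.57, 0.269]
contact_force: [0.8, -0.3, 0.4]
grip_width: 45.8
time: 3.83
tool_pos: [601.0, -237.0, 182.6]
tcp_rot: [0.12, 1.57, 0.094]
contact_force: [0.9, 0.1, 0.1]
grip_width: 45.8
t 3.83 tcp [ 601.  -237.   182.6] gate s,r -251.5 89.2 F [0.9 0.1 0.1] tooly ang-88.6|0 88.49 w 45.8 q6 -2.04
[ 663.85511043 -396.67074976] (array([ 745.4, -321.8]), array([133.4, 107.2]), 33.49) [[ 660.19635 -313.91818]
 [ 719.3674  -403.33786]
 [ 830.64874 -329.70047]
 [ 771.4777  -240.28079]]
```

```bash
python3 -m handwheel '[[[0,-0.6,2.6,0],[4,0,0,0],[4,0,0,0],[4,0,0,0],[2.2,0,0,0],[1.5,0,0,0],[0,0,0,0],[0,0,0,0]]]'; python3 st.py
python3 - <<'E'
from h import *
a,d=bot.capture('wrist'); cv2.imwrite('pics/w2.png',a[:,:,::-1])
a,d=bot.capture('scene'); cv2.imwrite('pics/s2.png',a[100:260,150:350,::-1].repeat(3,0).repeat(3,1))
E
```

```text
time: 4.5
tool_pos: [626.6, -244.3, 24.9]
tcp_rot: [2.637, 1.57, 2.61]
contact_force: [0.4, -0.1, 1.3]
grip_width: 45.8
t 4.5 tcp [ 626.6 -244.3   24.9] gate s,r -258.2 115.0 F [ 0.4 -0.1  1.3] tooly ang-88.6|0 88.5 w 45.8 q6 -2.03
```

View pics/w2.png

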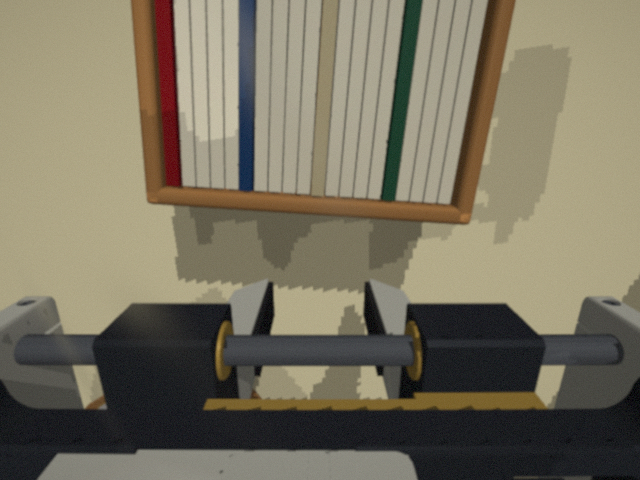

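View pics/s2.png

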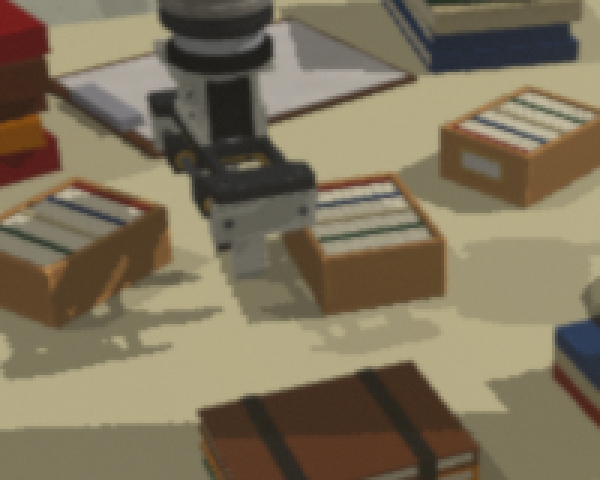

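The wrist view shows the tray's side edge at (150,195)–(470,215), with the fingers centred on it and clear. Now the side push, in stages.

```bash
python3 -m handwheel '[[[0.5,0,-2.5,0],[0,0,-0.6,0],[0,0,-0.6,0],[0,0,-0.6,0],[0,0,-0.5,0],[0,0,0,0]]]'; python3 st.py
python3 - <<'E'
from h import *
a,d=bot.capture('wrist'); cv2.imwrite('pics/w3.png',a[:,:,::-1])
P=cloud('wrist',d)
q=P[(P[:,2]>43)&(P[:,2]<54)&(P[:,0]>420)&(P[:,0]<590)&(P[:,1]>-330)&(P[:,1]<-160)]; print(len(q),rect(q),cv2.boxPoints(cv2.minAreaRect(q[:,:2].astype(np.float32))))
E
```

```text
time: 5.1
tool_pos: [579.6, -244.2, 21.6]
tcp_rot: [-0.369, 1.568, -0.394]
contact_force: [1.6, 0.1, 1.6]
grip_width: 45.7
t 5.1 tcp [ 579.6 -244.2   21.6] gate s,r -259.2 67.9 F [1.6 0.1 1.6] tooly ang-88.6|0 88.55 w 45.7 q6 -2.07
88420 (array([ 525.4, -243.9]), array([130.6, 117.7]), 87.71) [[ 463.9853  -306.79816]
 [ 581.6259  -311.5028 ]
 [ 586.8454  -180.98813]
 [ 469.20477 -176.28348]]
```

View pics/w3.png

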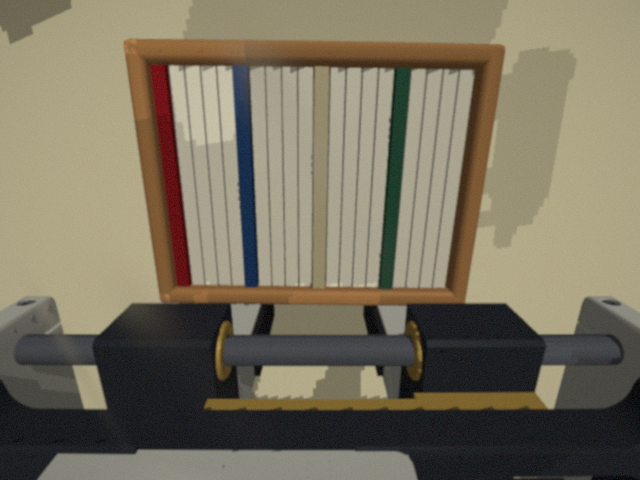

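```bash
cat >> st.py <<'E'
def g(n,px,z):
    d=onz(n,px,z)[:,:2]-O; return np.c_[d@E,d@Rr].round(1)
E
python3 - <<'E'
from st import *
print(g('wrist',[[126,42],[503,46],[467,300],[165,298]],50))
im=cv2.imread('pics/w3.png'); cv2.imwrite('pics/c3.png',np.vstack([cv2.resize(im[25:75,110:520],None,fx=1.9,fy=3),cv2.resize(im[270:320,110:520],None,fx=1.9,fy=3)]))
E
```

```text
[[-322.1  -43.9]
 [-196.6  -42.6]
 [-196.2   52. ]
 [-322.1   51.1]]
```

View pics/c3.png

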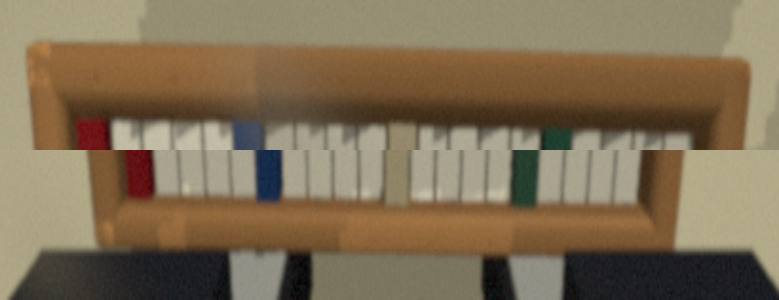

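```bash
python3 - <<'E'
from st import *
for z in (46,44): print(g('wrist',[[126,42],[503,46],[467,301],[163,299]],z).tolist())
print(bot.camera_model('wrist')['position'])
P=cloud('wrist',bot.capture('wrist')[1]).reshape(480,640,3)
print(P[150,300],P[50,300],P[295,340],P[20,100])
E
python3 st.py
```

```text
[[-324.1, -44.8], [-194.7, -43.4], [-194.2, 54.6], [-325.0, 53.7]]
[[-325.1, -45.2], [-193.7, -43.8], [-193.2, 55.7], [-326.1, 54.8]]
[ 494.0679967  -240.76186221  178.57592904]
[ 503.0285138  -248.1371043    44.88264623] [ 470.11861881 -246.55685299   49.2313119 ] [ 561.66885594 -233.70711389   49.36257583] [ 445.80565894 -339.64012465   -0.87933222]
t 5.2 tcp [ 579.5 -244.3   21.1] gate s,r -259.3 67.9 F [2.1 0.1 2.6] tooly ang-88.6|0 88.58 w 45.9 q6 -2.07
```

```bash
python3 -m handwheel '[[[0,0,-0.25,0],[0,0,-0.25,0],[0,0,0,0],[0,0,0,0]]]'; python3 st.py
python3 - <<'E'
from st import *
a,d=bot.capture('wrist'); cv2.imwrite('pics/w4.png',a[:,:,::-1])
E
python3 -m handwheel '[[[0,0,1.5,0],[0,0,2.5,0],[-4,0,0,0],[-4,0,0,0],[-4,0,0,0],[0,0,0,0.12],[0,0,0,0.12],[0,0,0,0.12]]]'
python3 -m handwheel '[[[0,0,0,0.12],[0,0,0,0.12],[0,0,0,0.12],[0,0,0,0.12],[0,0,0,0.12],[0,0,0,0.12],[0,0,0,0.12],[0,0,0,0.12]]]'
python3 -m handwheel '[[[0,0,0,0.12],[0,0,0,0.12],[0,0,0,0],[0,0,0,0]]]'
python3 st.py
```

```text
time: 5.53
tool_pos: [575.0, -244.1, 21.0]
tcp_rot: [-0.443, 1.568, -0.467]
contact_force: [5.6, -1.4, 4.7]
grip_width: 45.9
t 5.53 tcp [ 575.  -244.1   21. ] gate s,r -259.3 63.4 F [ 5.6 -1.4  4.7] tooly ang-88.6|0 88.6 w 45.9 q6 -2.07
time: 6.25
tool_pos: [612.9, -244.7, 140.3]
tcp_rot: [-2.783, 1.569, 3.11]
contact_force: [-0.2, 0.7, -0.1]
grip_width: 45.8
time: 6.92
tool_pos: [612.6, -244.6, 139.1]
tcp_rot: [-2.04, 1.567, 2.892]
contact_force: [-0.5, -1.0, -0.2]
grip_width: 46.0
time: 7.25
tool_pos: [613.0, -244.6, 139.4]
tcp_rot: [-1.826, 1.568, 2.876]
contact_force: [-1.1, 0.1, -0.8]
grip_width: 46.0
t 7.25 tcp [ 613.  -244.6  139.4] gate s,r -258.8 101.4 F [-1.1  0.1 -0.8] tooly ang-88.6|0 -0.59 w 46.0 q6 -0.48
```

View pics/w4.png

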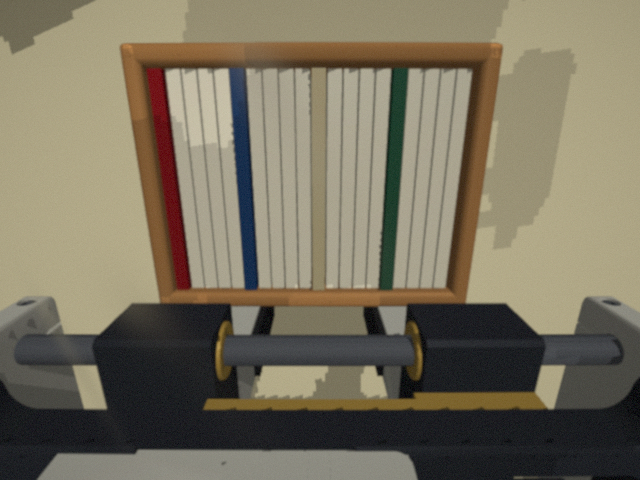

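The tray sits flush against the fingers: its side edge at row 297 is parallel to the gripper. I'll go above it for one wrist picture that holds both the tray front and the gate.

```bash
python3 -m handwheel '[[[-3,-3.4,-3.4,0.014],[-3,-3.4,-3.4,0],[-3,-3.4,-3.4,0],[0,0,0,0],[0,0,0,0],[0,0,0,0]]]'; python3 st.py
python3 - <<'E'
from st import *
a,d=bot.capture('wrist'); cv2.imwrite('pics/w5.png',a[:,:,::-1]); np.save('w5.npy',d)
E
```

```text
time: 7.75
tool_pos: [540.5, -168.2, 206.4]
tcp_rot: [0.177, 1.57, -1.419]
contact_force: [0.4, -0.8, 0.2]
grip_width: 46.3
t 7.75 tcp [ 540.5 -168.2  206.4] gate s,r -184.2 27.1 F [ 0.4 -0.8  0.2] tooly ang-88.6|0 -1.46 w 46.3 q6 -0.41
```

View pics/w5.png

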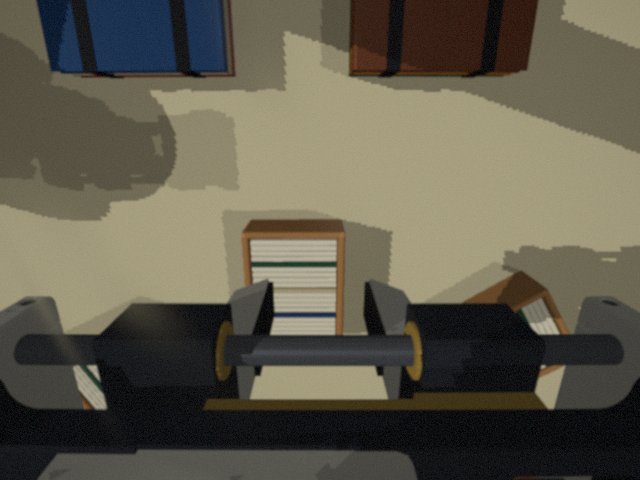

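Run:
```python
from st import *
im=cv2.imread('pics/w5.png')
cv2.imwrite('pics/c5.png',np.vstack([cv2.resize(im[0:90,200:380],None,fx=4,fy=3),cv2.resize(im[210:310,200:380],None,fx=4,fy=3)]))
P=cloud('wrist',np.load('w5.npy')); d=P[:,:2]-O; s=d@E; r=d@Rr
G=np.c_[s,r]
for nm,m in dict(L=(r<0)&(s>-80)&(P[:,2]>38),R=(r>0)&(s>-80)&(P[:,2]>38),T=(abs(r)<70)&(s<-150)&(s>-240)&(P[:,2]>42)&(P[:,2]<56)).items():
    q=G[m]; print(nm,len(q),q.min(0),q.max(0),np.percentile(q,[1,99],axis=0).tolist())
for lo in range(-235,-195,8):
    m=(abs(r)<70)&(s>lo)&(s<lo+8)&(P[:,2]>44)&(P[:,2]<56); q=G[m]
    print(lo,len(q),np.percentile(q[:,1],[0.3,99.7]).round(1))
for lo in range(-55,-5,10):
    m=(s>lo)&(s<lo+10)&(P[:,2]>38); q=G[m]; print(lo, q[q[:,1]<0,1].max() if (q[:,1]<0).any() else None, q[q[:,1]>0,1].min())
```

```text
L 12726 [ -55.24195583 -204.52541708] [ -0.82646375 -53.57689657] [[-53.85308067867356, -201.81060206199572], [-2.1823469333244185, -55.161194371150124]]
R 12599 [-55.74792306  54.67768318] [ -2.15312509 204.67970561] [[-53.910022930238256, 56.040505318885316], [-3.065770239975371, 202.0994847414577]]
T 4316 [-239.97733794  -49.32737908] [-195.75867437   51.04245204] [[-239.66915174003947, -47.71505966744998], [-196.08304956919326, 49.858546917442126]]
-235 754 [-48.7  50.9]
-227 749 [-48.2  50.7]
-219 793 [-48.6  50.5]
-211 637 [-48.2  50.3]
-203 815 [-48.5  50.1]
-55 -54.306831170632215 54.67768318374495
-45 -54.342194132482895 54.74828611318373
-35 -54.22563010435879 54.69976845819748
-25 -54.172605488106356 55.08062014357101
-15 -53.57689656589273 54.77699154780023
```

View pics/c5.png

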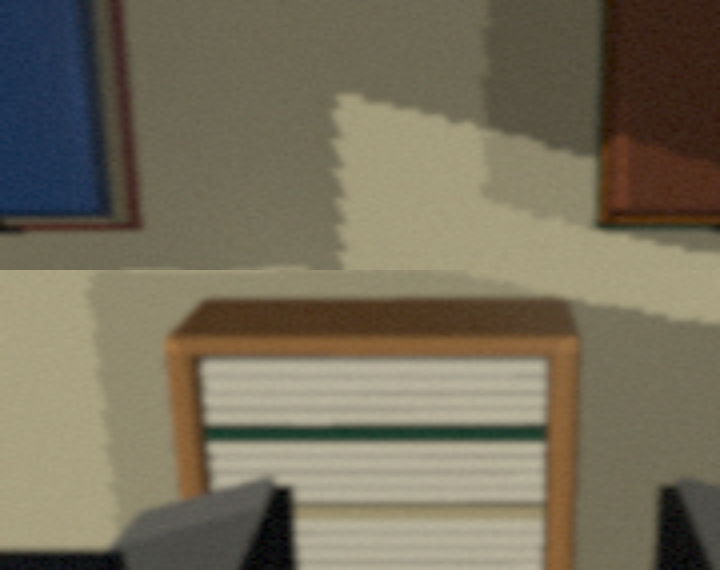

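Measured in one picture: gap faces at r = -54.3/+54.7 and the tray at r = -48.4/+50.4 (100 mm wide, matches). It is centred to under 1 mm and square. Now I'll go behind it and down.

```bash
python3 -m handwheel '[[[0,-0.65,4,0],[0,-0.65,4,0],[0,-0.65,4,0],[0,-0.65,4,0],[0,0,2.1,0],[0,0,0,0]]]'
python3 -m handwheel '[[[4,0,0,0],[4,0,0,0],[4,0,0,0],[4,0,0,0],[1.6,0,0,0],[1,0,0,0],[0,0,0,0],[0,0,0,0]]]'; python3 st.py
```

```text
time: 8.3
tool_pos: [508.0, -353.8, 204.1]
tcp_rot: [-1.473, 1.569, -3.076]
contact_force: [-0.4, 0.6, -0.4]
grip_width: 45.9
time: 8.97
tool_pos: [509.8, -348.4, 20.4]
tcp_rot: [2.236, 1.571, 0.638]
contact_force: [-0.0, 0.4, -0.1]
grip_width: 46.0
t 8.97 tcp [ 509.8 -348.4   20.4] gate s,r -365.1 0.8 F [-0.   0.4 -0.1] tooly ang-88.6|0 -1.58 w 46.0 q6 -0.7
```

```bash
python3 -m handwheel '[[[0,0,-1.5,-0.003],[0,0,-0.5,0],[0,0,-0.5,0],[0,0,-0.5,0],[0,0,-1,0],[0,0,-1,0],[0,0,-1,0],[0,0,-1,0]]]'; python3 st.py
python3 -m handwheel '[[[0,0,-1,0],[0,0,-1,0],[0,0,-1,0],[0,0,-1,0],[0,0,-1,0],[0,0,-1,0],[0,0,-1,0],[0,0,-1,0]]]'; python3 -m handwheel '[[[0,0,0,0],[0,0,0,0]]]';python3 st.py
python3 - <<'E'
from st import *
a,d=bot.capture('wrist'); cv2.imwrite('pics/w6.png',a[:,:,::-1]); np.save('w6.npy',d)
P=cloud('wrist',d); dd=P[:,:2]-O; s=dd@E; r=dd@Rr; z=P[:,2]
for lo in range(-190,-60,12):
    q=r[(abs(r)<70)&(s>lo)&(s<lo+12)&(z>44)&(z<56)]
    if len(q)>50: print(lo,len(q),np.percentile(q,[0.3,99.7]).round(1))
m=(abs(r)<40)&(z>44)&(z<56)&(s>-200)&(s<0); print(np.percentile(s[m],99.8))
E
```

```text
time: 9.63
tool_pos: [512.5, -279.9, 22.1]
tcp_rot: [0.739, 1.565, -0.857]
contact_force: [0.3, -5.8, 3.2]
grip_width: 45.8
t 9.63 tcp [ 512.5 -279.9   22.1] gate s,r -296.6 1.8 F [ 0.3 -5.8  3.2] tooly ang-88.6|0 -1.44 w 45.8 q6 -0.6
time: 10.3
tool_pos: [514.7, -199.7, 22.0]
tcp_rot: [0.842, 1.565, -0.754]
contact_force: [-0.2, -7.2, 3.4]
grip_width: 45.7
time: 10.47
tool_pos: [513.6, -198.1, 21.1]
tcp_rot: [1.229, 1.57, -0.367]
contact_force: [-0.1, -0.4, -0.4]
grip_width: 46.1
t 10.47 tcp [ 513.6 -198.1   21.1] gate s,r -214.8 0.9 F [-0.1 -0.4 -0.4] tooly ang-88.6|0 -1.39 w 46.1 q6 -0.48
-190 6942 [-47.6  50.6]
-178 7068 [-47.7  50.9]
-166 7594 [-47.7  50.8]
-154 7954 [-47.6  50.8]
-142 8308 [-47.7  50.8]
-130 9168 [-47.9  50.6]
-118 10349 [-47.4  50.6]
-106 11301 [-47.5  50.9]
-94 3904 [-47.7  50.7]
-90.20288264298445
```

View pics/w6.png

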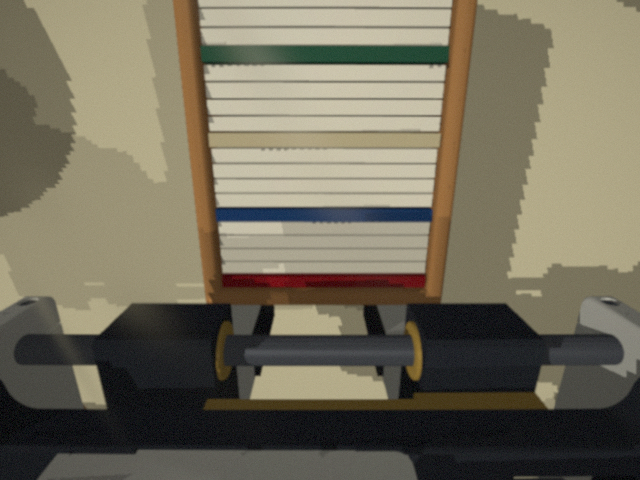

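The tray is straight, r = -47.7/+50.7. It is about 1.3 mm right of the middle, so I'll drift slightly left while pushing in.

```bash
python3 -m handwheel '[[[0,-0.02,-0.5,0],[0,-0.02,-0.8,0],[0,-0.02,-0.8,0],[0,-0.02,-0.8,0],[0,-0.02,-0.8,0],[0,-0.02,-0.8,0],[0,-0.02,-0.8,0],[0,0,0,0]]]'; python3 st.py
python3 - <<'E'
from st import *
a,d=bot.capture('wrist'); cv2.imwrite('pics/w7.png',a[:,:,::-1]); np.save('w6.npy',d)
P=cloud('wrist',d); dd=P[:,:2]-O; s=dd@E; r=dd@Rr; z=P[:,2]
for lo in range(-145,-20,15):
    q=r[(abs(r)<70)&(s>lo)&(s<lo+12)&(z>45)&(z<56)]
    if len(q)>50: print(lo,len(q),np.percentile(q,[0.3,99.7]).round(1))
for lo in (-50,-44,-38):
    q=r[(s>lo)&(s<lo+6)&(z>37)&(z<43.5)]; 
    if len(q)>20: print(lo,len(q),q[q<0].max() if (q<0).any() else 0,q[q>0].min() if (q>0).any() else 0)
E
```

```text
time: 11.18
tool_pos: [513.3, -144.4, 20.5]
tcp_rot: [1.717, 1.57, 0.121]
contact_force: [-0.1, -0.0, -0.3]
grip_width: 45.5
t 11.18 tcp [ 513.3 -144.4   20.5] gate s,r -161.2 -0.7 F [-0.1 -0.  -0.3] tooly ang-88.6|0 -1.41 w 45.5 q6 -0.39
-145 6900 [-48.9  49.5]
-130 6376 [-49.   49.6]
-115 7302 [-48.8  49.6]
-100 7668 [-48.9  49.6]
-85 8475 [-48.9  49.5]
-70 9419 [-48.9  49.5]
-55 10814 [-48.7  49.5]
-40 3073 [-48.8  49.6]
-50 6485 -0.5078582260122696 0.5261664068243775
-44 6493 -9.691729747273927 9.301720033565463
-38 3445 -42.37663591241136 43.59395697338667
```

View pics/w7.png

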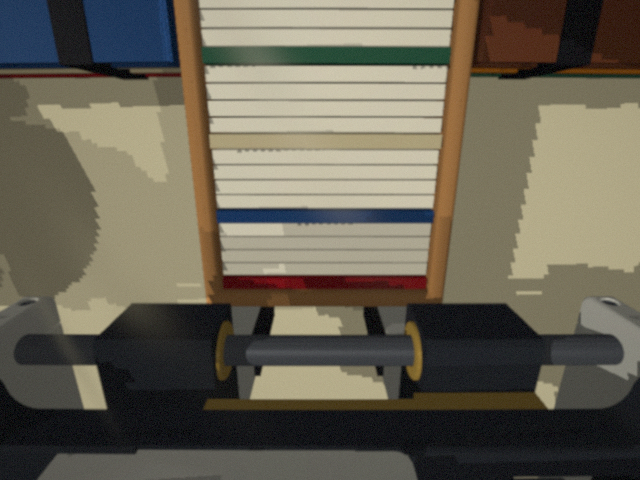

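The picture shows the tray front well inside the gap, with book stacks at both sides (left edge at col 178, right at col 475). It is centred at +0.3 mm and square. Continuing straight.

```bash
python3 - <<'E'
from st import *
print('glue,stamp,tape',g('scene',[[446,270]],0),g('scene',[[296,385]],0),g('scene',[[279,325]],10))
E
python3 -m handwheel '[[[0,0,-0.5,0],[0,0,-1,0],[0,0,-1,0],[0,0,-1,0],[0,0,-1,0],[0,0,-1,0],[0,0,-1,0],[0,0,0,0]]]'; python3 st.py
python3 -m handwheel '[[[0,0,-0.5,0],[0,0,-1,0],[0,0,-1,0],[0,0,-1,0],[0,0,-1,0],[0,0,-1,0],[0,0,-1,0],[0,0,0,0]]]'; python3 st.py
python3 - <<'E'
from st import *
a,d=bot.capture('wrist'); cv2.imwrite('pics/w8.png',a[:,:,::-1]); np.save('w6.npy',d)
P=cloud('wrist',d); dd=P[:,:2]-O; s=dd@E; r=dd@Rr; z=P[:,2]
for lo in range(-20,100,15):
    q=r[(abs(r)<70)&(s>lo)&(s<lo+12)&(z>45)&(z<56)]
    if len(q)>50: print(lo,len(q),np.percentile(q,[0.3,99.7]).round(1))
E
```

```text
glue,stamp,tape [[ 167.6 -178.3]] [[294.7 190.5]] [[182.6 171.6]]
time: 11.9
tool_pos: [514.3, -77.7, 20.3]
tcp_rot: [-2.409, 1.569, 2.28]
contact_force: [0.7, 0.2, -0.4]
grip_width: 45.6
t 11.9 tcp [514.3 -77.7  20.3] gate s,r -94.4 -1.4 F [ 0.7  0.2 -0.4] tooly ang-88.6|0 -1.35 w 45.6 q6 -0.28
time: 12.57
tool_pos: [516.1, -12.9, 20.4]
tcp_rot: [-2.631, 1.57, 2.058]
contact_force: [0.3, -1.2, -1.8]
grip_width: 45.8
t 12.57 tcp [516.1 -12.9  20.4] gate s,r -29.6 -1.1 F [ 0.3 -1.2 -1.8] tooly ang-88.6|0 -1.35 w 45.8 q6 -0.15
-20 5350 [-48.2  49.9]
-5 6924 [-48.4  50.1]
10 6950 [-48.4  50. ]
25 7676 [-48.4  50.1]
40 8312 [-48.5  50.2]
55 9165 [-48.5  49.9]
70 10811 [-48.2  49.9]
85 8769 [-48.4  50. ]
```

View pics/w8.png

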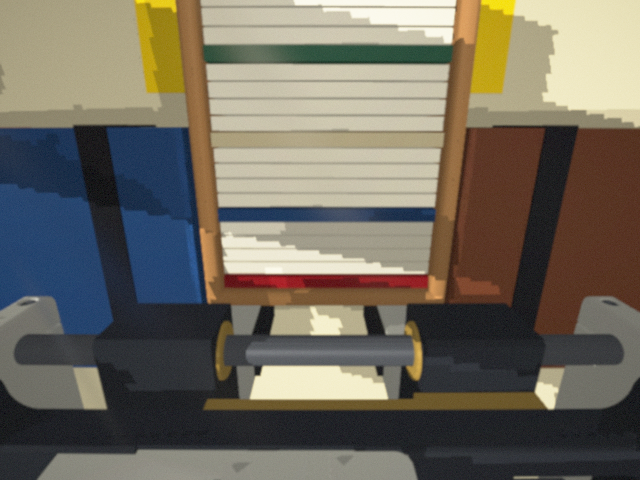

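The tray is passing cleanly through the gap onto the yellow sheet, whose corners show at (160,50) and (495,50). The bystanders are at |r| ≥ 126 mm, clear of the hand's ±95. Final push.

```bash
python3 -m handwheel '[[[0,0,-0.5,0],[0,0,-1,0],[0,0,-1,0],[0,0,-1,0],[0,0,-1,0],[0,0,-1,0],[0,0,-1,0],[0,0,0,0]]]'; python3 st.py
python3 -m handwheel '[[[0,0,-0.5,0],[0,0,-1,0],[0,0,-1,0],[0,0,-1,0],[0,0,-1,0],[0,0,-0.8,0],[0,0,-0.5,0],[0,0,0,0]]]'; python3 st.py
python3 - <<'E'
from st import *
a,d=bot.capture('wrist'); cv2.imwrite('pics/w9.png',a[:,:,::-1])
P=cloud('wrist',d); dd=P[:,:2]-O; s=dd@E; r=dd@Rr; z=P[:,2]
for lo in range(105,225,15):
    q=r[(abs(r)<70)&(s>lo)&(s<lo+12)&(z>45)&(z<56)]
    if len(q)>50: print(lo,len(q),np.percentile(q,[0.3,99.7]).round(1))
a,d=bot.capture('scene'); cv2.imwrite('pics/s9.png',a[:,:,::-1])
P=cloud('scene',d); dd=P[:,:2]-O; s=dd@E; r=dd@Rr; z=P[:,2]
m=(abs(r)<70)&(s>120)&(s<260)&(z>45)&(z<60); print(np.percentile(s[m],[.3,99.7]),np.percentile(r[m],[.3,99.7]))
E
```

```text
time: 13.28
tool_pos: [517.9, 52.1, 20.4]
tcp_rot: [-2.999, 1.57, 1.69]
contact_force: [-0.8, 0.2, -0.5]
grip_width: 46.0
t 13.28 tcp [517.9  52.1  20.4] gate s,r 35.4 -1.0 F [-0.8  0.2 -0.5] tooly ang-88.6|0 -1.36 w 46.0 q6 -0.03
time: 13.95
tool_pos: [519.4, 109.2, 20.4]
tcp_rot: [3.064, 1.57, 1.469]
contact_force: [-0.3, -1.1, -0.7]
grip_width: 45.7
t 13.95 tcp [519.4 109.2  20.4] gate s,r 92.6 -0.9 F [-0.3 -1.1 -0.7] tooly ang-88.6|0 -1.37 w 45.7 q6 0.09
105 6063 [-48.4  49.9]
120 6503 [-48.6  49.9]
135 7096 [-48.5  49.9]
150 7732 [-48.5  50. ]
165 8333 [-48.6  50. ]
180 8798 [-48.6  49.8]
195 10985 [-48.4  49.9]
210 6467 [-48.5  49.9]
[120.42065997 234.12315624] [-44.50811659  55.36653096]
```

View pics/s9.png

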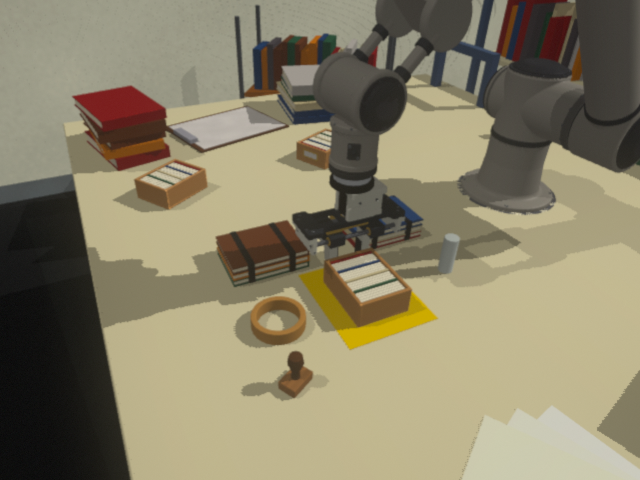

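The scene view shows the tray on the sheet at (365,285), with yellow on all sides and the bystanders untouched. The front is at s ≈ 234, so the centre is near 169 (target 170). Backing off straight, then up.

```bash
python3 -m handwheel '[[[0,0,1,0],[0,0,2,0],[0,0,2,0],[-4,0,0,0],[-4,0,0,0],[-4,0,0,0],[-4,0,0,0],[-2,0,3,0]]]'
python3 -m handwheel '[[[0,0,4,0],[0,0,4,0],[0,0,0,0],[0,0,0,0],[0,0,0,0]]]'; python3 st.py
python3 - <<'E'
from st import *
a,d=bot.capture('wrist'); cv2.imwrite('pics/w10.png',a[:,:,::-1])
P=cloud('wrist',d); dd=P[:,:2]-O; s=dd@E; r=dd@Rr; z=P[:,2]
m=(abs(r)<70)&(s>90)&(s<260)&(z>44)&(z<60); print('wrist',np.percentile(s[m],[.3,99.7]),np.percentile(r[m],[.3,99.7]),rect(P[m]))
for n in ['scene','side']:
    a,d=bot.capture(n); cv2.imwrite(f'pics/{n}10.png',a[:,:,::-1])
    P=cloud(n,d); dd=P[:,:2]-O; s=dd@E; r=dd@Rr; z=P[:,2]
    m=(abs(r)<70)&(s>90)&(s<260)&(z>43)&(z<60); print(n,np.percentile(s[m],[.3,99.7]),np.percentile(r[m],[.3,99.7]),rect(P[m]))
    h=cv2.cvtColor(a,cv2.COLOR_RGB2HSV); y=cv2.inRange(h,(20,220,100),(32,255,255)).ravel()>0
    y&=(abs(z)<8); print(' sheet',np.percentile(s[y],[.3,99.7]),np.percentile(r[y],[.3,99.7]))
    for l in ['stamp','gluestick','tape']: print(l,bot.find_in(n,l)[:1])
E
```

```text
time: 14.72
tool_pos: [519.0, 29.8, 205.5]
tcp_rot: [1.798, 1.563, 0.205]
contact_force: [1.1, -0.5, -0.1]
grip_width: 45.9
time: 15.13
tool_pos: [515.1, -52.5, 200.2]
tcp_rot: [-2.571, 1.57, 2.115]
contact_force: [-0.2, -0.4, -1.8]
grip_width: 46.0
t 15.13 tcp [515.1 -52.5 200.2] gate s,r -69.2 -1.2 F [-0.2 -0.4 -1.8] tooly ang-88.6|0 -1.53 w 46.0 q6 -0.22
wrist [104.98300231 109.33984201] [-48.99592896  49.93041204] (array([521.1, 123.5]), array([ 4.9, 99.3]), 88.54)
scene [104.17619317 233.94207074] [-44.30015744  55.55474968] (array([527.4, 184.9]), array([132.4, 101.8]), 88.39)
 sheet [ 72.76221744 268.04085659] [-78.0396977   87.27094237]
stamp [{'bbox': [277.9, 350.4, 38.3, 49.5], 'conf': 0.62}]
gluestick [{'bbox': [437.3, 235.5, 24.3, 40.0], 'conf': 0.83}]
tape [{'bbox': [247.3, 296.1, 60.4, 49.0], 'conf': 0.79}]
side [100.66025199 232.37296769] [-49.56629873  52.94209222] (array([523.6, 183.6]), array([135. , 104.1]), 88.98)
 sheet [ 74.30784272 260.82620588] [-79.50716552  75.74287076]
stamp []
gluestick [{'bbox': [194.5, 208.7, 15.2, 33.1], 'conf': 0.85}]
tape [{'bbox': [301.7, 173.7, 34.3, 14.8], 'conf': 0.54}]
```

View pics/scene10.png

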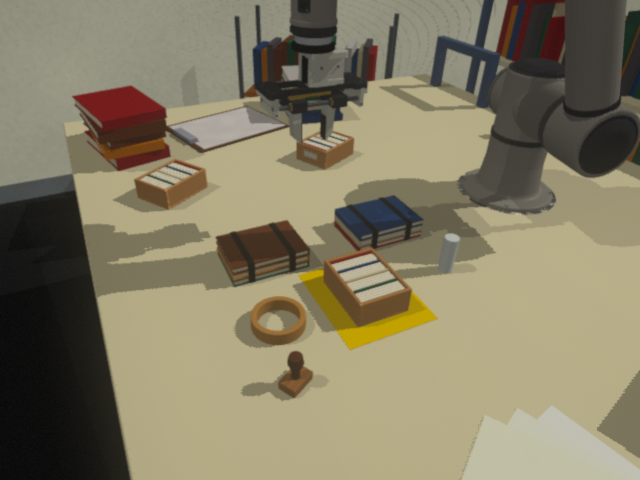

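View pics/w10.png

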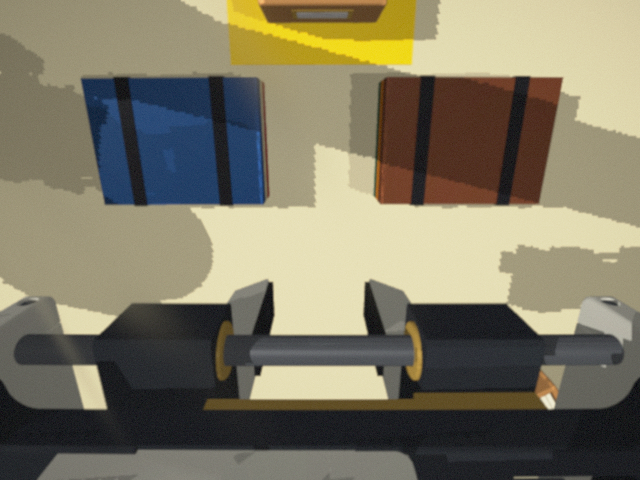

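Tray s is 104–234 and r about ±50, with heading 88.5° against the sheet's 88.6°. That leaves about 34 mm of sheet all round, the bystanders are where they started, and the hand is clear. Handing in.

```bash
python3 -m handwheel '[[[0,0,0,0],[0,0,0,0],[0,0,0,0]]]'; python3 -c "
from plant import bot
print(bot.close_job())"
```

```text
time: 15.83
tool_pos: [515.5, -52.2, 200.4]
tcp_rot: [1.525, 1.571, -0.071]
contact_force: [1.1, -0.2, -0.0]
grip_width: 45.8
the job is handed in; nothing more can be done
None
```

The tray is on the yellow sheet, square with it, and the job is handed in at about 16 s of the 67 s allowed. I pushed the tray that started farthest to the robot's left sideways about 14 mm to centre and square it. Then I pushed it straight through the gap with both fingers and withdrew the hand behind and above the stacks. It was pushed only, never lifted.

**Last checks:**
- **Position:** the tray centre is about 169 mm past the gate origin (target 170) and about 1 mm off the middle line. Roughly 34 mm of sheet is left on every side.
- **Squareness:** the tray is within about 0.1° of the gate and sheet axes by the wrist camera.
- **Forces:** the wrist force readings stayed below about 8 N.
- **Bystanders:** in the scene picture the date stamp, glue stick and tape are where they started.

**Disagreements:**
- The scene camera placed both the tray and the sheet about 5 mm further right than the wrist camera did. That fits its calibration, and the two agree on where the tray lies on the sheet.
- The side camera read the tray edges 2–4 mm differently and the heading 0.4° off the sheet's.
- The side camera did not detect the stamp before or after the job, so its position rests on the scene camera. Its detection box for the tape was partly cut off at the end.

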